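# Refill the spice caddy on the kitchen island

### The arm

A 6-joint arm with a two-finger parallel gripper is mounted at the origin on the work surface. World frame = base frame: x ahead of the robot, y to its left, z up, the work surface at z = 0. Lengths are in m, angles in rad, forces in N, time in s.
With the tool pointing down it reaches from about 0.375 to 0.9 m from the base axis. Payload 3.1 kg.
Tool frame: the origin (TCP) lies between the finger pads; the fingertips stand 11 mm ahead of it and the grasp point (between the pads) lies 8 mm behind it; z points along the fingers, y is the line along which they close (so a half turn about z gives the same grasp; the last joint's range is limited). The gripper opens to 87 mm and grips with 3 to 60 N. Pads are 19 mm wide; open, the fingers measure 117 mm over their backs; the gripper's body (75 mm by 190 mm) begins 51 mm behind the grasp point.
Start: joints at [-1.411, 0.527, 1.433, -0, 1.181, -0.178], TCP at [0.208, -0.589, 0.234] pointing down, gripper open.
Joint ranges: [-3.08, 3.08], [-0.75, 2.2], [0.22, 2.44], [-1.43, 4.57], [0, 2.65], [-2.85, 2.85]. Speed limits (rad/s): [2.79, 2.79, 3.14, 3.14, 3.14, 3.14].

### API

Orientations are given as a unit quaternion [x, y, z, w].
In Python, from rig import get_obs, camera, hand_in gives the robot as it stands.
- The arm moves only by the shell command python3 -m pendant 'ROWS' [FORCE]. ROWS is JSON, a list that holds one entry, the list of rows, each a list of 7 numbers: the shift along the tool's x, y, z in m, then the turn, a rotation vector about the tool's x, y, z in degrees, then the opening, from 0 (shut) to 1 (fully open). In form: [[[x, y, z, ax, ay, az, fingers], ...]]. A call has exactly 5 rows; each row shifts and turns the commanded pose from where the row before left it, along the tool's axes as they then stand; what a row does not reach is not made up. A row lasts 1/8 s, in which the tool goes at most 62.5 mm and 10.7 degrees, less where a joint would pass 70% of its speed; a pose out of reach is approached as far as the arm can. A call with a gripper value outside its range is refused whole. The fingers move at their own pace and stop on an object; FORCE is the grip in N (left out, the last holds). Time passes only in rows, so rows that do not move let the fingers close, or fill a call up. It gives the time, the measured TCP pose, the force, the opening and the grip force at its end, in the units of the state.
- get_obs(): the state, without advancing time (a new reading comes with each control period).
- camera(name): name is "scene" or "side" or "wrist"; returns a dict with "img" (400x640x3 uint8, red, green, blue), "intrinsics" (3x3 intrinsics, pixels), "R" (3x3) and "t" (3): a world point X has camera coordinates R X + t; the wrist camera has in their place "T_tool_cam" (4x4, takes a point from camera to tool coordinates, whose origin is the TCP and whose axes are the flange's). Camera axes: x right, y down, z forward; pixel columns grow to the right and rows downward; lengths in m; the calibration is good to about 2 mm. A picture is of the moment at which its call begins: read the wrist's pose just before it. There is no depth.
- hand_in(): hands the job in; it is judged then, once.
The state is a dict: "time": time; "q": joint angles; "joint_velocities": joint speeds; "joint_torque": joint torques, N m; "position": TCP position; "tool_rot": TCP orientation; "ft_force": force on the tool from outside, world axes, zero at the start; "moment": the same for the moment, N m; "grip_width": finger opening in m; "grip_force": force on a finger pad.
Only numpy, scipy, OpenCV 4.12 (cv2) and the standard library are available. Lean on these libraries where they do the work, as an engineer would, in place of code of your own. Each camera call takes 0.05 s, during which the arm holds its last target. There are 200 camera calls.

### The job

Gather the three round canisters with wooden lids into the spice caddy, one to each compartment in order of height: the tallest next to the caddy's raised handle, the medium one in the middle and the shortest at the end away from the handle, all standing upright on the caddy's floor. Leave the two square canisters and the open cup standing where they are, and leave the caddy standing flat on the counter.

Things in the scene. Friction and masses are not known exactly. Their poses are not given: they have to be found in the camera images.
- canister_tall: round white ceramic canister with a flat light-wood lid of the same diameter: an upright plain cylinder, 46 mm in diameter and 110 mm high in all (lid: the top 12 mm, fixed on), about 220 g, the tallest of the three round lidded ones. Origin: centre of its underside; z up along its axis.
- canister_medium: round white ceramic canister with a flat light-wood lid of the same diameter: an upright plain cylinder, 46 mm in diameter and 85 mm high in all (lid: the top 12 mm, fixed on), about 180 g, the middle one of the three round lidded ones. Origin: centre of its underside; z up along its axis.
- canister_short: round white ceramic canister with a flat light-wood lid of the same diameter: an upright plain cylinder, 46 mm in diameter and 60 mm high in all (lid: the top 12 mm, fixed on), about 140 g, the shortest of the three round lidded ones. Origin: centre of its underside; z up along its axis.
- caddy: loose wooden tray, 0.9 kg, 204 (x) x 72 (y) mm, any yaw. Three compartments in a row along x, each 62 x 62 mm inside, centres at x = +66, 0, -66 mm, y = 0. Floor top at z = 5 mm; outer walls (5 mm) and dividers (4 mm thick) 25 mm high. Raised handle across its +x end: two posts and a bar along y at x = +107 mm, top at z = 74 mm. Origin: underside, below the middle compartment's centre; z up.
- square_tall: square white ceramic canister with a flat square light-wood lid, 44 x 44 mm in plan and 100 mm high, loose. Does not belong in the caddy. Origin: centre of its underside; z up, x and y square to its sides.
- square_short: square white ceramic canister with a flat square light-wood lid, 44 x 44 mm in plan and 70 mm high, loose. Does not belong in the caddy. Origin: centre of its underside; z up, x and y square to its sides.
- open_cup: round white ceramic cup without a lid, open at the top, 46 mm in diameter and 80 mm high, loose. Does not belong in the caddy. Origin: centre of its underside; z up.
Mind the look-alikes: they are no part of the job. Leave any blue look-alike of the canister_tall alone.

How it is judged:
At the end, for the whole second after the job is handed in: Tall canister in the handle-end compartment, medium in the middle, short in the last: each within 12 mm of its centre in x and y, underside under 10 mm above the caddy's, within 0.1 rad of upright, at rest. Caddy flat (0.06 rad) on the counter, at rest. Squares and cup upright, moved under 20 mm (x of canister_tall in the frame of caddy between 0.054 and 0.078 m and y of canister_tall in the frame of caddy between -0.012 and 0.012 m and z of each of canister_tall, canister_medium, canister_short in the frame of caddy below 0.01 m and angle between each of canister_tall, canister_medium, canister_short, square_tall, square_short, open_cup's own z axis and vertical below 0.1 rad and linear speed of each of canister_tall, canister_medium, canister_short, caddy below 0.02 m/s and x of canister_medium in the frame of caddy between -0.012 and 0.012 m and y of canister_medium in the frame of caddy between -0.012 and 0.012 m and x of canister_short in the frame of caddy between -0.078 and -0.054 m and y of canister_short in the frame of caddy between -0.012 and 0.012 m and angle between caddy's own z axis and vertical below 0.06 rad and height (world z) of caddy below 0.01 m and distance of each of square_tall, square_short, open_cup from where it was at the start of the episode below 0.02 m); the robot touches nothing.
It fails at once if a square canister or the open cup is moved by more than 20 mm or tipped over (distance of any of square_tall, square_short, open_cup from where it was at the start of the episode above 0.02 m or angle between any of square_tall, square_short, open_cup's own z axis and vertical above 0.5 rad).
It also fails if it takes over 83 s, if anything falls off the work surface, if the arm or the gripper's body presses on something with over 40 N, if the wrist force passes 120 N, or if a joint passes its speed limit or range.

## Working session

There is one attempt and no reset: what is moved stays moved. The work goes in short steps, Python scripts to look and compute and a shell command to move; the robot and the scene stay as the last step left them, time stands still between calls to the robot, and variables do not carry over. Pictures are saved under pics/ and viewed, at most 14 in all, crops included, and the job is handed in when it is done.

```bash
mkdir -p pics; ls; python3 - <<'E'
from rig import get_obs,camera
import cv2,numpy as np,pickle
o=get_obs();print(o)
d={}
for n in("scene","side"):
    c=camera(n);d[n]=c;cv2.imwrite(f"pics/{n}0.png",c["img"][:,:,::-1]);print(n,c["intrinsics"],c["R"],c["t"])
pickle.dump(d,open("c0.pkl","wb"))
E
```

```text
pics
{'time': 0.0, 'q': array([-1.41053477e+00,  5.28471184e-01,  1.43390845e+00,  1.35151410e-05,
        1.18139689e+00, -1.78486461e-01]), 'joint_velocities': array([ 0.00204748,  0.00016886,  0.00121791, -0.00149274, -0.00152495,
       -0.00184658]), 'joint_torque': array([ 4.94746528e-04, -4.40039492e+01, -1.76596284e+01,  6.34386158e-02,
        5.83374419e-02, -1.70218541e-04]), 'position': array([ 0.2076152 , -0.58875272,  0.23256658]), 'tool_rot': array([ 9.85690326e-01,  1.68562713e-01,  1.61986594e-05, -1.09183020e-03]), 'ft_force': array([-0.18790529, -0.18118255,  0.36545204]), 'moment': array([-0.01831826, -0.00278859,  0.02721254]), 'grip_force': 0.0, 'grip_width': 0.08655774121905714}
scene [[513.20867075   0.         311.42754992]
 [  0.         513.20867075 203.17577007]
 [  0.           0.           1.        ]] [[ 0.72448493  0.68924527 -0.00790911]
 [ 0.59496811 -0.63109895 -0.49772187]
 [-0.34804387  0.35588633 -0.86730063]] [-0.40569968 -0.31383945  1.12039293]
side [[367.19087777   0.         320.85738236]
 [  0.         367.19087777 191.28129569]
 [  0.           0.           1.        ]] [[-0.80861112 -0.58796307 -0.02115379]
 [-0.3360657   0.49109735 -0.80366861]
 [ 0.48291603 -0.64274632 -0.594701  ]] [0.45057477 0.23434189 0.44358895]
```

View pics/scene0.png

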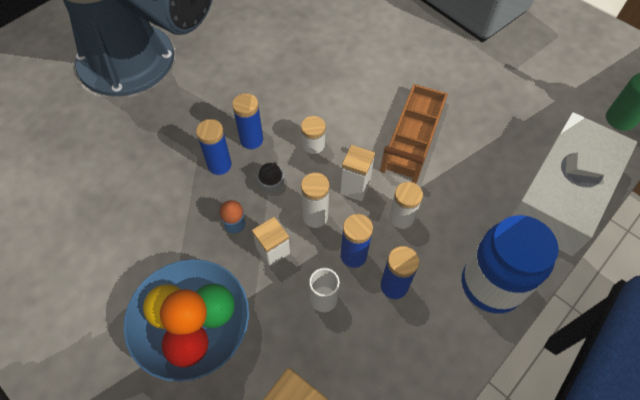

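View pics/side0.png

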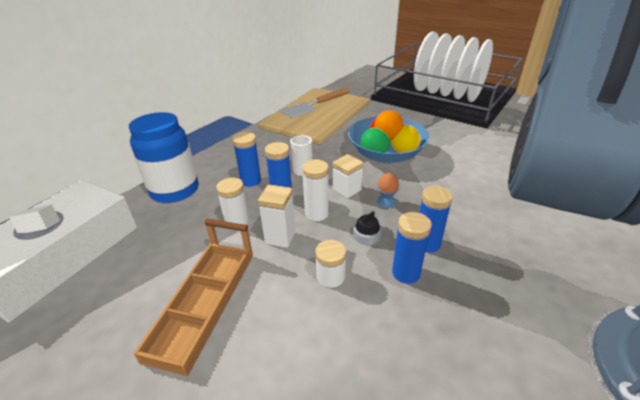

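Round, wooden-lidded candidates in the scene view:
- White: (313,128), (315,185) and (408,195).
- Blue look-alikes: (211,133), (246,105), (357,230) and (403,262). These stay.
- Squares: (358,160) and (270,235). The open cup is at (323,285).

By the description I choose short = (313,128), tall = (315,185) and medium = (408,195). Next I measure them and check in a close crop.

```bash
cat > h.py <<'E'
import numpy as np,cv2
def ray(c,u,v):
    d=np.linalg.inv(c["intrinsics"])@[u,v,1];return -c["R"].T@c["t"],c["R"].T@d
def onz(c,u,v,z):
    o,d=ray(c,u,v);return (o+d*(z-o[2])/d[2])[:2]
def tri(c1,p1,c2,p2):
    o,d=ray(c1,*p1);a,e=ray(c2,*p2)
    s=np.linalg.lstsq(np.c_[d,-e],a-o,rcond=None)[0];A=o+d*s[0];B=a+e*s[1];return (A+B)/2,np.linalg.norm(A-B)
def proj(c,X):
    p=c["intrinsics"]@(c["R"]@X+c["t"]);return p[:2]/p[2]
E
python3 - <<'E'
from h import *
import pickle
d=pickle.load(open("c0.pkl","rb"))
def blobs(c,box):
    hsv=cv2.cvtColor(c["img"],cv2.COLOR_RGB2HSV)
    m=cv2.inRange(hsv,(10,70,110),(25,165,255));x0,y0,x1,y1=box
    k=np.zeros_like(m);k[y0:y1,x0:x1]=m[y0:y1,x0:x1]
    n,l,s,ce=cv2.connectedComponentsWithStats(k)
    return [(ce[i],s[i]) for i in range(1,n) if s[i][4]>60]
b={n:blobs(d[n],x) for n,x in(("scene",(190,80,460,290)),("side",(200,120,470,290)))}
for n in b:
    for ce,s in b[n]:print(n,ce.round(1),s)
S,D=d["scene"],d["side"]
# candidates with expected lid heights
for nm,ps,pd,h in(("tall",(315,185),(315,170),.11),("med",(408,195),(230,187),.085),("short",(313,128),(330,252),.06),("sqT",(358,160),(276,201),.1),("sqS",(270,235),(348,163),.07),("b1",(211,133),(413,224),.11),("b2",(246,105),(435,196),.11),("b3",(357,230),(277,151),.11),("b4",(403,262),(245,140),.11)):
    f=lambda L,p:min(L,key=lambda q:np.hypot(*(q[0]-p)))[0]
    if not b["scene"]:break
    a,e=f(b["scene"],ps),f(b["side"],pd);X,g=tri(S,a,D,e)
    print(nm,a.round(1),e.round(1),X.round(4),"gap",round(g,4),onz(S,*a,h).round(4),onz(D,*e,h).round(4))
a=cv2.resize(S["img"][75:245,290:460],(600,600),interpolation=cv2.INTER_CUBIC)
cv2.imwrite("pics/crop1.png",a[:,:,::-1])
a=cv2.resize(D["img"][205:385,125:265],(467,600),interpolation=cv2.INTER_CUBIC)
cv2.imwrite("pics/crop2.png",a[:,:,::-1])
E
```

```text
scene [417.5 121.3] [ 389   84   59   80 1968]
scene [245.  104.2] [232  93  26  24 481]
scene [313.2 126.5] [301 116  25  23 447]
scene [209.5 130.7] [196 119  27  25 531]
scene [358.  159.4] [342 145  33  30 665]
scene [400.3 161.8] [384 154  32  19 256]
scene [409.1 193.3] [395 165  28  43 598]
scene [315.1 185.3] [301 172  29  28 627]
scene [357.8 227.4] [343 213  30  30 685]
scene [270.1 233.7] [252 217  37  35 746]
scene [403.2 259.8] [388 246  31  29 711]
side [303.7 127.7] [ 259  120   89   24 1278]
side [243.7 139.1] [232 132  24  15 285]
side [276.6 149.9] [265 142  24  17 340]
side [347.6 163.6] [333 154  30  21 397]
side [315.2 168.3] [303 159  25  20 396]
side [388.1 182.1] [378 172  21  20 306]
side [229.5 186.9] [217 177  26  20 418]
side [274.6 196.5] [258 184  34  25 588]
side [436.8 196.5] [422 186  31  22 537]
side [413.8 224.8] [398 212  33  27 692]
side [223.4 259.2] [ 200  219   53   71 2453]
side [330.1 252.5] [315 240  31  26 647]
tall [315.1 185.3] [315.2 168.3] [0.5675 0.0006 0.1055] gap 0.0017 [ 0.5701 -0.0009] [0.5626 0.0055]
med [409.1 193.3] [229.5 186.9] [0.6813 0.1062 0.0815] gap 0.0027 [0.683  0.1053] [0.6758 0.1086]
short [313.2 126.5] [330.1 252.5] [0.4555 0.1145 0.0554] gap 0.0008 [0.4584 0.1122] [0.4527 0.1179]
sqT [358.  159.4] [274.6 196.5] [0.5812 0.0934 0.0949] gap 0.0004 [0.5831 0.0903] [0.5765 0.0983]
sqS [270.1 233.7] [347.6 163.6] [ 0.5612 -0.0985  0.0658] gap 0.001 [ 0.5633 -0.0995] [ 0.5573 -0.0933]
b1 [209.5 130.7] [413.8 224.8] [ 0.3575 -0.02    0.071 ] gap 0.047 [ 0.3621 -0.0451] [0.3581 0.045 ]
b2 [245.  104.2] [436.8 196.5] [0.3609 0.0177 0.1363] gap 0.0401 [0.3632 0.037 ] [ 0.3568 -0.0363]
b3 [357.8 227.4] [276.6 149.9] [ 0.6684 -0.0099  0.1056] gap 0.0013 [ 0.6701 -0.0113] [ 0.6624 -0.0048]
b4 [403.2 259.8] [243.7 139.1] [ 0.753  -0.0047  0.106 ] gap 0.0018 [ 0.7543 -0.0058] [ 7.463e-01 -2.000e-04]
```

View pics/crop1.png

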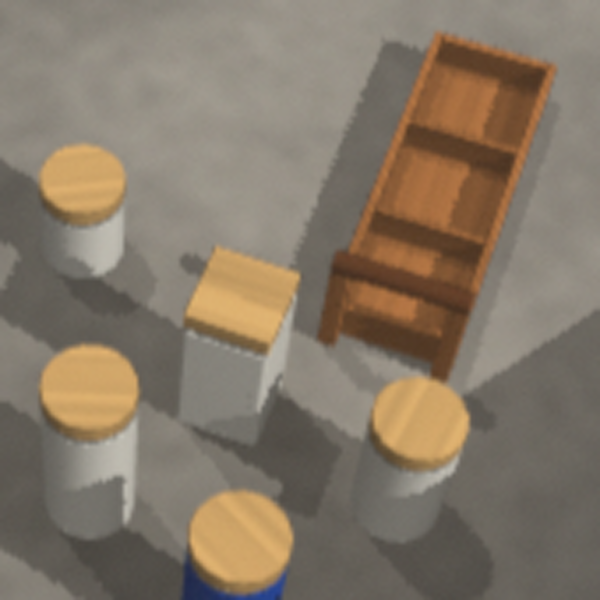

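View pics/crop2.png

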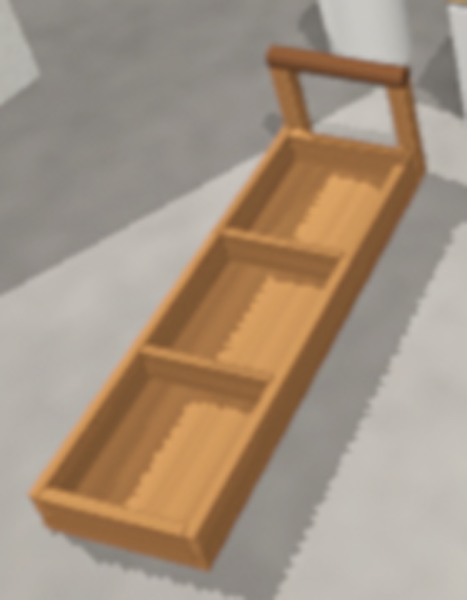

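Both crops confirm the choice. Three white round lidded canisters: short at scene (313,127), tall at (315,185), medium at (409,193). The square has a square lid at (358,159). The caddy's handle is at its end near (400,155), and its far end is around (430,88). Next come the caddy pose and the layout.

```bash
python3 - <<'E'
from h import *
import pickle
d=pickle.load(open("c0.pkl","rb"));S,D=d["scene"],d["side"]
s=lambda u,v:(290+u/3.529-.36,75+v/3.529-.36)
e=lambda u,v:(125+u/3.336-.36,205+v/3.333-.36)
P={"A":((440,35),(207,540),.025),"B":((553,66),(36,494),.025),"d2L":((410,127),(270,382),.025),"d2R":((516,155),(145,350),.025),"d1L":((376,215),(343,257),.025),"d1R":((484,243),(226,235),.025),"hL":((337,255),(406,70),.074),"hR":((473,296),(270,50),.074)}
for k,(a,b,h) in P.items():
    X,g=tri(S,s(*a),D,e(*b));print(k,X.round(4),round(g,4),onz(S,*s(*a),h).round(4),onz(D,*e(*b),h).round(4))
for n in d: print(n,"cam at",(-d[n]["R"].T@d[n]["t"]).round(3))
# cup: rim bottom ellipse
hsv=cv2.cvtColor(S["img"],cv2.COLOR_RGB2HSV)[265:315,300:350]
m=cv2.inRange(hsv,(0,0,150),(180,60,255));print(cv2.boundingRect(m))
print("cup",onz(S,323.5,283,.08).round(3),"jar",onz(S,512,265,.0).round(3))
E
```

```text
A [0.5118 0.3499 0.0222] 0.0078 [0.5152 0.3512] [0.5068 0.348 ]
B [0.576  0.3753 0.0251] 0.0023 [0.5765 0.3765] [0.5751 0.3745]
d2L [0.5434 0.2891 0.0208] 0.0004 [0.5451 0.2857] [0.5406 0.2906]
d2R [0.5989 0.3109 0.0228] 0.0017 [0.6001 0.31  ] [0.5963 0.311 ]
d1L [0.5681 0.227  0.0213] 0.0009 [0.5698 0.2249] [0.5649 0.2285]
d1R [0.6223 0.2505 0.0226] 0.0022 [0.6237 0.2498] [0.6192 0.2509]
hL [0.589  0.1574 0.0736] 0.0029 [0.5901 0.1583] [0.5874 0.1569]
hR [0.6541 0.1845 0.0735] 0.0017 [0.6548 0.1849] [0.6527 0.1844]
scene cam at [ 0.871 -0.317  0.812]
side cam at [0.229 0.435 0.462]
(10, 3, 30, 29)
cup [ 0.686 -0.105] jar [0.877 0.162]
```

```bash
cat > plan.py <<'E'
# python3 plan.py x y z phi_deg nrows : per-row shift in tool axes / turn, from measured pose
import sys,numpy as np
from scipy.spatial.transform import Rotation as Ro
from rig import get_obs
x,y,z,phi,n=map(float,sys.argv[1:]);n=int(n);o=get_obs();R=Ro.from_quat(o["tool_rot"])
M=R.as_matrix();th=np.arctan2(M[1,0],M[0,0]);tilt=np.degrees(R.as_matrix()[:2,2])
dphi=(np.radians(phi)+np.pi/2-th+np.pi)%(2*np.pi)-np.pi
d=(np.array([x,y,z])-o["position"]);print("t",round(o["time"],2),"pos",o["position"].round(4),"phi",round(np.degrees(th)-90,2),"tilt",tilt.round(2),"q6",o["q"][5].round(2),"grip",round(o["grip_width"],4),o["grip_force"],"F",o["ft_force"].round(1))
for i in range(n):
    t=th+dphi*i/n;X=np.array([np.cos(t),np.sin(t)]);Y=np.array([np.sin(t),-np.cos(t)])
    s=d/n;print([round(float(v),4) for v in(X@s[:2],Y@s[:2],-s[2])],"az",round(-np.degrees(dphi)/n,2))
E
python3 - <<'E'
from h import *
import pickle
S=pickle.load(open("c0.pkl","rb"))["scene"]
print("shaker",onz(S,270,176,.03).round(3),"egg",onz(S,232,212,.07).round(3),"bowl",onz(S,185,315,.06).round(3))
E
python3 plan.py .5675 .0006 .222 -45 18
```

```text
shaker [ 0.463 -0.007] egg [ 0.489 -0.115] bowl [ 0.564 -0.28 ]
t 0.1 pos [ 0.2076 -0.5888  0.2326] phi -70.59 tilt [-0.02  0.11] q6 -0.18 grip 0.0874 0.0 F [ 1.2 -0.4 -0.6]
[0.0297, -0.0242, 0.0006] az -1.42
[0.0303, -0.0235, 0.0006] az -1.42
[0.0309, -0.0227, 0.0006] az -1.42
[0.0315, -0.022, 0.0006] az -1.42
[0.032, -0.0212, 0.0006] az -1.42
[0.0325, -0.0204, 0.0006] az -1.42
[0.033, -0.0196, 0.0006] az -1.42
[0.0335, -0.0187, 0.0006] az -1.42
[0.0339, -0.0179, 0.0006] az -1.42
[0.0344, -0.0171, 0.0006] az -1.42
[0.0348, -0.0162, 0.0006] az -1.42
[0.0352, -0.0153, 0.0006] az -1.42
[0.0355, -0.0144, 0.0006] az -1.42
[0.0359, -0.0136, 0.0006] az -1.42
[0.0362, -0.0127, 0.0006] az -1.42
[0.0365, -0.0118, 0.0006] az -1.42
[0.0368, -0.0109, 0.0006] az -1.42
[0.0371, -0.0099, 0.0006] az -1.42
```

```bash

python3 -m pendant '[[[0.030,-0.024,0,0,0,-1.4,0.85],[0.030,-0.024,0,0,0,-1.4,0.85],[0.031,-0.023,0,0,0,-1.4,0.85],[0.031,-0.022,0,0,0,-1.4,0.85],[0.032,-0.021,0,0,0,-1.4,0.85]]]' 20
python3 -m pendant '[[[0.032,-0.020,0,0,0,-1.4,0.85],[0.033,-0.020,0,0,0,-1.4,0.85],[0.033,-0.019,0,0,0,-1.4,0.85],[0.034,-0.018,0,0,0,-1.4,0.85],[0.034,-0.017,0,0,0,-1.4,0.85]]]'
python3 -m pendant '[[[0.035,-0.016,0,0,0,-1.4,0.85],[0.035,-0.015,0,0,0,-1.4,0.85],[0.036,-0.014,0,0,0,-1.4,0.85],[0.036,-0.014,0,0,0,-1.4,0.85],[0.036,-0.013,0,0,0,-1.4,0.85]]]'
python3 plan.py .5675 .0006 .222 -45 3
```

```text
time: 0.72
position: [0.3077, -0.4242, 0.2332]
tool_rot: [0.973, 0.229, -0.0, -0.0]
ft_force: [-1.1, -0.4, 0.3]
grip_width: 0.0739
grip_force: 0.0
time: 1.35
position: [0.4067, -0.2611, 0.2333]
tool_rot: [0.958, 0.288, -0.0, -0.0]
ft_force: [-0.3, -0.3, -0.6]
grip_width: 0.0741
grip_force: 0.0
time: 1.98
position: [0.5078, -0.0979, 0.2333]
tool_rot: [0.938, 0.346, -0.0, -0.0]
ft_force: [-1.1, -0.4, 0.7]
grip_width: 0.0741
grip_force: 0.0
t 1.98 pos [ 0.5078 -0.0979  0.2333] phi -49.54 tilt [-0.04  0.01] q6 0.46 grip 0.0741 0.0 F [-1.1 -0.4  0.7]
[0.0364, -0.0121, 0.0038] az -1.51
[0.0367, -0.0111, 0.0038] az -1.51
[0.037, -0.0101, 0.0038] az -1.51
```

```bash

python3 -m pendant '[[[0.036,-0.012,0.003,0,0,-1.5,0.85],[0.037,-0.011,0.003,0,0,-1.5,0.85],[0.037,-0.010,0.003,0,0,-1.5,0.85],[0,0,0,0,0,0,0.85],[0,0,0,0,0,0,0.85]]]'
python3 - <<'E'
from h import *
from rig import *
from scipy.spatial.transform import Rotation as Ro
o=get_obs();c=camera("wrist");im=c["img"]
T=np.eye(4);T[:3,:3]=Ro.from_quat(o["tool_rot"]).as_matrix();T[:3,3]=o["position"]
W=np.linalg.inv(T@c["T_tool_cam"]);w=dict(intrinsics=c["intrinsics"],R=W[:3,:3],t=W[:3,3],img=im)
print(c["T_tool_cam"].round(3),o["position"].round(4))
for X in ((.5675,.0006,.11),(.5812,.0934,.1),(.6684,-.01,.11)):
    print(proj(w,np.array(X)).round(1))
import pickle;pickle.dump(w,open("w1.pkl","wb"))
cv2.imwrite("pics/w1.png",im[:,:,::-1])
E
python3 plan.py .5675 .0006 .072 -45 5
```

```text
time: 2.6
position: [0.5666, -0.0012, 0.2241]
tool_rot: [0.924, 0.382, -0.001, -0.0]
ft_force: [-0.4, -0.2, 0.2]
grip_width: 0.0742
grip_force: 0.0
[[-0.001 -0.955 -0.296  0.082]
 [ 1.    -0.001 -0.001 -0.001]
 [ 0.001 -0.296  0.955 -0.15 ]
 [ 0.     0.     0.     1.   ]] [ 0.5666 -0.0012  0.2241]
[321.4 209. ]
[257.7 124. ]
[413.2 137.8]
t 2.65 pos [ 0.5666 -0.0016  0.2243] phi -45.12 tilt [-0.07 -0.01] q6 0.59 grip 0.0745 0.0 F [0.1 0.5 0.8]
[0.0004, -0.0002, 0.0305] az -0.02
[0.0004, -0.0002, 0.0305] az -0.02
[0.0004, -0.0002, 0.0305] az -0.02
[0.0004, -0.0002, 0.0305] az -0.02
[0.0004, -0.0002, 0.0305] az -0.02
```

View pics/w1.png

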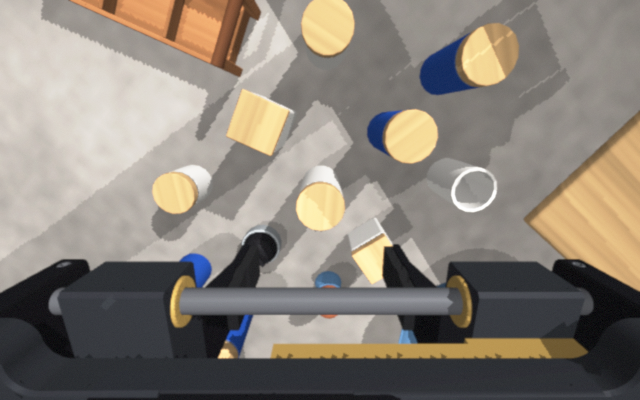

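The wrist view shows the tall round lid at (320,204) between the fingers. That is about 3 mm further along tool x than predicted. I'll go down with that correction.

```bash

python3 -m pendant '[[[0.001,0,0.030,0,0,0,0.85],[0.001,0,0.030,0,0,0,0.85],[0.001,0,0.030,0,0,0,0.85],[0,0,0.030,0,0,0,0.85],[0,0,0.030,0,0,0,0.85]]]'
python3 -m pendant '[[[0,0,0.002,0,0,0,0.5],[0,0,0,0,0,0,0.4],[0,0,0,0,0,0,0.4],[0,0,0,0,0,0,0.4],[0,0,0,0,0,0,0.4]]]' 20
```

```text
time: 3.28
position: [0.5691, -0.0003, 0.0739]
tool_rot: [0.925, 0.381, 0.0, 0.0]
ft_force: [0.1, -0.7, -0.2]
grip_width: 0.0741
grip_force: 0.0
time: 3.9
position: [0.5699, 0.0011, 0.0738]
tool_rot: [0.924, 0.382, 0.001, 0.0]
ft_force: [-0.8, 0.6, 6.7]
grip_width: 0.0453
grip_force: 20.0
```

```bash

python3 -m pendant '[[[0,0,-0.020,0,0,0,0.4],[0,0,-0.030,0,0,0,0.4],[0,0,-0.035,0,0,0,0.4],[0,0,-0.035,0,0,0,0.4],[0,0,-0.030,0,0,0,0.4]]]'
python3 plan.py .607 .208 .222 21.4 9
```

```text
time: 4.53
position: [0.5691, 0.0012, 0.2235]
tool_rot: [0.924, 0.382, -0.0, 0.0]
ft_force: [0.2, -0.4, -2.5]
grip_width: 0.0453
grip_force: 20.0
t 4.53 pos [0.5691 0.0012 0.2235] phi -45.08 tilt [ 0.   -0.01] q6 0.59 grip 0.0453 19.985261305700988 F [ 0.2 -0.4 -2.5]
[0.0192, -0.0133, 0.0002] az -7.39
[0.0208, -0.0107, 0.0002] az -7.39
[0.022, -0.008, 0.0002] az -7.39
[0.0228, -0.0051, 0.0002] az -7.39
[0.0233, -0.0021, 0.0002] az -7.39
[0.0233, 0.0009, 0.0002] az -7.39
[0.023, 0.0039, 0.0002] az -7.39
[0.0223, 0.0068, 0.0002] az -7.39
[0.0213, 0.0096, 0.0002] az -7.39
```

```bash

python3 -m pendant '[[[0.019,-0.013,0,0,0,-7.4,0.4],[0.021,-0.011,0,0,0,-7.4,0.4],[0.022,-0.008,0,0,0,-7.4,0.4],[0.023,-0.005,0,0,0,-7.4,0.4],[0.023,-0.002,0,0,0,-7.4,0.4]]]'
python3 -m pendant '[[[0.023,0.001,0,0,0,-7.4,0.4],[0.023,0.004,0,0,0,-7.4,0.4],[0.022,0.007,0,0,0,-7.4,0.4],[0.021,0.010,0,0,0,-7.4,0.4],[0,0,0,0,0,0,0.4]]]'
python3 - <<'E'
from h import *
from rig import *
from scipy.spatial.transform import Rotation as Ro
o=get_obs();c=camera("wrist");im=c["img"]
T=np.eye(4);T[:3,:3]=Ro.from_quat(o["tool_rot"]).as_matrix();T[:3,3]=o["position"]
W=np.linalg.inv(T@c["T_tool_cam"]);w=dict(intrinsics=c["intrinsics"],R=W[:3,:3],t=W[:3,3],img=im)
C=np.array([.583,.2695]);ux=np.array([.365,-.931]);uy=np.array([.931,.365]);im=im.copy()
for a in(-102,-97,-35,-31,31,35,97,102):
  for b in(-36,36):
    p=proj(w,np.r_[C+a/1000*ux+b/1000*uy,.025]);cv2.circle(im,tuple(int(v) for v in p.round()),2,(0,255,0),-1)
cv2.imwrite("pics/w2.png",im[:,:,::-1])
E
python3 plan.py .607 .208 .082 21.4 5
```

```text
time: 5.15
position: [0.59, 0.1167, 0.222]
tool_rot: [0.754, 0.657, -0.001, -0.0]
ft_force: [0.4, -0.1, -2.5]
grip_width: 0.0457
grip_force: 20.0
time: 5.78
position: [0.6075, 0.2084, 0.2218]
tool_rot: [0.562, 0.827, -0.0, -0.0]
ft_force: [0.3, -0.9, -2.2]
grip_width: 0.0456
grip_force: 20.0
t 5.83 pos [0.6073 0.2072 0.2218] phi 21.51 tilt [-0.08 -0.05] q6 -0.22 grip 0.0456 19.985072960844263 F [ 0.7 -0.3 -3.4]
[0.0002, -0.0, 0.028] az 0.02
[0.0002, -0.0, 0.028] az 0.02
[0.0002, -0.0, 0.028] az 0.02
[0.0002, -0.0, 0.028] az 0.02
[0.0002, -0.0, 0.028] az 0.02
```

View pics/w2.png

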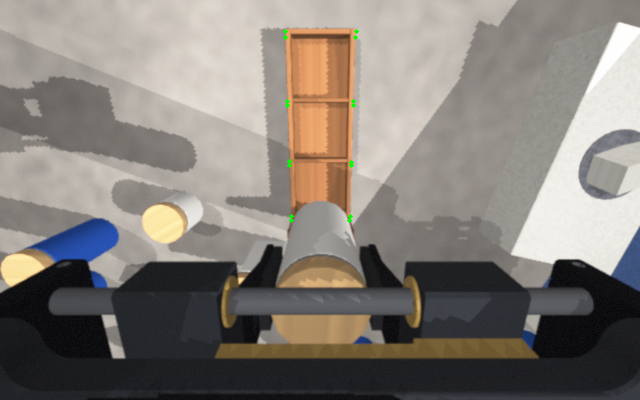

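The wrist view shows the caddy outline under the green predicted points, about 3 px off along its length. The tall canister is over the handle-end compartment and the held canister is upright. I'll shift 2 mm in tool x and lower.

```bash

python3 -m pendant '[[[0.002,0,0.025,0,0,0,0.4],[0.001,0,0.030,0,0,0,0.4],[0,0,0.030,0,0,0,0.4],[0,0,0.025,0,0,0,0.4],[0,0,0.015,0,0,0,0.4]]]'
python3 -m pendant '[[[0,0,0.006,0,0,0,0.4],[0,0,0.005,0,0,0,0.4],[0,0,0.004,0,0,0,0.4],[0,0,0,0,0,0,0.4],[0,0,0,0,0,0,0.4]]]'
python3 plan.py .6065 .210 .079 21.4 1
```

```text
time: 6.45
position: [0.606, 0.2085, 0.096]
tool_rot: [0.564, 0.826, -0.001, -0.001]
ft_force: [-0.8, 0.0, -1.6]
grip_width: 0.0455
grip_force: 20.0
time: 7.08
position: [0.6072, 0.2099, 0.083]
tool_rot: [0.563, 0.827, 0.0, 0.0]
ft_force: [-0.7, 0.0, -4.3]
grip_width: 0.0455
grip_force: 20.0
t 7.08 pos [0.6072 0.2099 0.083 ] phi 21.52 tilt [0.05 0.01] q6 -0.22 grip 0.0455 19.985210958402604 F [-0.7  0.  -4.3]
[0.0004, -0.0006, 0.004] az 0.12
```

```bash

python3 -m pendant '[[[0,0,0.001,0,0,0,0.4],[0,0,0.001,0,0,0,0.4],[0,0,0.001,0,0,0,0.4],[0,0,0.001,0,0,0,0.4],[0,0,0,0,0,0,0.4]]]'
python3 -m pendant '[[[0,0,0,0,0,0,0.55],[0,0,0,0,0,0,0.65],[0,0,0,0,0,0,0.65],[0,0,-0.010,0,0,0,0.65],[0,0,-0.030,0,0,0,0.65]]]'
python3 -m pendant '[[[0,0,-0.035,0,0,0,0.65],[0,0,-0.035,0,0,0,0.65],[0,0,-0.030,0,0,0,0.65],[0,0,-0.020,0,0,0,0.65],[0,0,0,0,0,0,0.65]]]'
python3 plan.py .6813 .1062 .20 90 7
```

```text
time: 7.7
position: [0.607, 0.2097, 0.0789]
tool_rot: [0.563, 0.827, 0.0, 0.0]
ft_force: [-0.2, 0.5, 0.6]
grip_width: 0.0457
grip_force: 20.0
time: 8.32
position: [0.6058, 0.2095, 0.1179]
tool_rot: [0.563, 0.827, -0.001, -0.001]
ft_force: [1.0, -0.3, 0.5]
grip_width: 0.0567
grip_force: 0.0
time: 8.95
position: [0.6082, 0.21, 0.2413]
tool_rot: [0.563, 0.827, 0.002, 0.002]
ft_force: [0.6, 0.1, 0.3]
grip_width: 0.0569
grip_force: 0.0
t 8.95 pos [0.6082 0.21   0.2413] phi 21.52 tilt [0.31 0.05] q6 -0.22 grip 0.0569 0.0 F [0.6 0.1 0.3]
[-0.0176, 0.0043, 0.0059] az -9.78
[-0.0181, 0.0012, 0.0059] az -9.78
[-0.018, -0.0019, 0.0059] az -9.78
[-0.0175, -0.0049, 0.0059] az -9.78
[-0.0164, -0.0078, 0.0059] az -9.78
[-0.0148, -0.0105, 0.0059] az -9.78
[-0.0128, -0.0128, 0.0059] az -9.78
```

```bash
python3 plan.py .682 .107 .16 50 5
```

```text
t 8.95 pos [0.6082 0.21   0.2413] phi 21.52 tilt [0.31 0.05] q6 -0.22 grip 0.0569 0.0 F [0.6 0.1 0.3]
[-0.0246, 0.0062, 0.0163] az -5.7
[-0.0251, 0.0037, 0.0163] az -5.7
[-0.0253, 0.0012, 0.0163] az -5.7
[-0.0253, -0.0013, 0.0163] az -5.7
[-0.025, -0.0038, 0.0163] az -5.7
```

```bash

python3 -m pendant '[[[-0.025,0.006,0.010,0,0,-5.7,0.85],[-0.025,0.004,0.016,0,0,-5.7,0.85],[-0.025,0.001,0.018,0,0,-5.7,0.85],[-0.025,-0.001,0.018,0,0,-5.7,0.85],[-0.025,-0.004,0.018,0,0,-5.7,0.85]]]'
python3 -m pendant '[[[0,0,0,0,0,0,0.85],[0,0,0.010,0,0,0,0.85],[0,0,0.015,0,0,0,0.85],[0,0,0.015,0,0,0,0.85],[0,0,0,0,0,0,0.85]]]'
python3 - <<'E'
from h import *
from rig import *
from scipy.spatial.transform import Rotation as Ro
o=get_obs();c=camera("wrist");im=c["img"]
T=np.eye(4);T[:3,:3]=Ro.from_quat(o["tool_rot"]).as_matrix();T[:3,3]=o["position"]
W=np.linalg.inv(T@c["T_tool_cam"]);w=dict(intrinsics=c["intrinsics"],R=W[:3,:3],t=W[:3,3],img=im)
p=proj(w,np.array([.6813,.1062,.085]));print(p)
hsv=cv2.cvtColor(im,cv2.COLOR_RGB2HSV);m=cv2.inRange(hsv,(10,50,110),(28,190,255))
n,l,s,ce=cv2.connectedComponentsWithStats(m)
for i in range(1,n):
    if s[i][4]>800:print(s[i],ce[i].round(1),onz(w,*ce[i],.085).round(4))
cv2.imwrite("pics/w3.png",im[:,:,::-1])
E
python3 plan.py .682 .107 .062 50 4
```

```text
time: 9.57
position: [0.6801, 0.1064, 0.1566]
tool_rot: [0.34, 0.94, -0.0, -0.001]
ft_force: [0.3, 0.3, -0.3]
grip_width: 0.0742
grip_force: 0.0
time: 10.2
position: [0.6789, 0.1075, 0.1165]
tool_rot: [0.342, 0.94, -0.001, -0.002]
ft_force: [-0.5, 0.4, -0.1]
grip_width: 0.0737
grip_force: 0.0
[320.47818895 252.80250895]
[  300     0   156   148 12130] [374.4  56.7] [0.6102 0.2046]
[ 138   91  106  108 6670] [189.1 144.3] [0.5769 0.0917]
[ 287  215   69   67 3663] [320.9 248.2] [0.6789 0.1086]
[   0  248   44   45 1183] [ 17.7 268.2] [ 0.5584 -0.058 ]
[ 271  339  315   19 4923] [435.2 349.3] [0.7957 0.121 ]
t 10.25 pos [0.6798 0.1074 0.1175] phi 50.03 tilt [-0.11  0.  ] q6 -0.88 grip 0.0737 0.0 F [ 0.  -0.9  0.3]
[-0.0005, 0.0003, 0.0139] az 0.01
[-0.0005, 0.0003, 0.0139] az 0.01
[-0.0005, 0.0003, 0.0139] az 0.01
[-0.0005, 0.0003, 0.0139] az 0.01
```

View pics/w3.png

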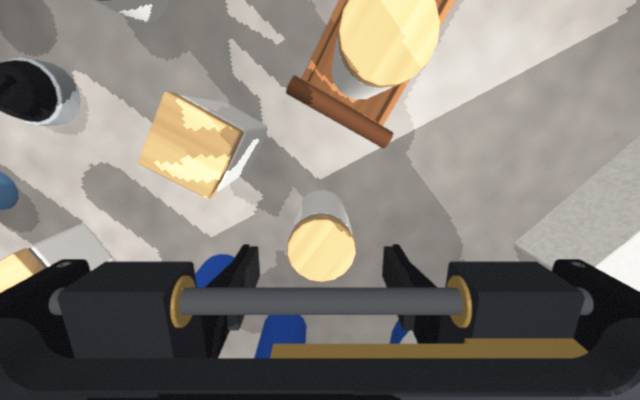

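The wrist view puts the medium lid at (321,248), centred between the fingers. The tall canister stands in the handle compartment at (388,30). I'll go straight down.

```bash

python3 -m pendant '[[[0,0,0.014,0,0,0,0.85],[0,0,0.014,0,0,0,0.85],[0,0,0.014,0,0,0,0.85],[0,0,0.013,0,0,0,0.85],[0,0,0,0,0,0,0.85]]]'
python3 -m pendant '[[[0,0,0,0,0,0,0.5],[0,0,0,0,0,0,0.4],[0,0,0,0,0,0,0.4],[0,0,0,0,0,0,0.4],[0,0,0,0,0,0,0.4]]]' 20
python3 plan.py .582 .2715 .21 21.4 5
python3 -m pendant '[[[0,0,-0.020,0,0,0,0.4],[0,0,-0.030,0,0,0,0.4],[0,0,-0.035,0,0,0,0.4],[0,0,-0.035,0,0,0,0.4],[0,0,-0.030,0,0,0,0.4]]]'
python3 plan.py .582 .2715 .222 21.4 8
```

```text
time: 10.88
position: [0.6794, 0.1069, 0.0617]
tool_rot: [0.342, 0.94, -0.001, -0.002]
ft_force: [-0.7, -0.1, 0.2]
grip_width: 0.0738
grip_force: 0.0
time: 11.5
position: [0.6807, 0.1069, 0.064]
tool_rot: [0.342, 0.94, 0.0, 0.0]
ft_force: [-0.5, -1.0, 2.9]
grip_width: 0.0456
grip_force: 20.0
t 11.5 pos [0.6807 0.1069 0.064 ] phi 50.01 tilt [ 0.03 -0.01] q6 -0.88 grip 0.0456 19.993301737122238 F [-0.5 -1.   2.9]
[0.0363, 0.0125, -0.0292] az 5.72
[0.0374, 0.0089, -0.0292] az 5.72
[0.038, 0.0051, -0.0292] az 5.72
[0.0384, 0.0013, -0.0292] az 5.72
[0.0383, -0.0026, -0.0292] az 5.72
time: 12.12
position: [0.6805, 0.1072, 0.216]
tool_rot: [0.342, 0.94, 0.0, 0.001]
ft_force: [1.4, 0.3, -3.3]
grip_width: 0.0453
grip_force: 20.0
t 12.12 pos [0.6805 0.1072 0.216 ] phi 50.02 tilt [0.08 0.01] q6 -0.88 grip 0.0453 19.987890254706144 F [ 1.4  0.3 -3.3]
[0.0226, 0.0078, -0.0008] az 3.58
[0.0231, 0.0064, -0.0008] az 3.58
[0.0234, 0.0049, -0.0008] az 3.58
[0.0237, 0.0035, -0.0008] az 3.58
[0.0239, 0.002, -0.0008] az 3.58
[0.0239, 0.0005, -0.0008] az 3.58
[0.0239, -0.001, -0.0008] az 3.58
[0.0238, -0.0025, -0.0008] az 3.58
```

```bash

python3 -m pendant '[[[0.023,0.008,0,0,0,3.6,0.4],[0.023,0.006,0,0,0,3.6,0.4],[0.023,0.005,0,0,0,3.6,0.4],[0.024,0.0035,0,0,0,3.6,0.4],[0.024,0.002,0,0,0,3.6,0.4]]]'
python3 -m pendant '[[[0.024,0.0005,0,0,0,3.6,0.4],[0.024,-0.001,0,0,0,3.6,0.4],[0.024,-0.0025,0,0,0,3.6,0.4],[0,0,0,0,0,0,0.4],[0,0,0,0,0,0,0.4]]]'
python3 - <<'E'
from h import *
from rig import *
from scipy.spatial.transform import Rotation as Ro
o=get_obs();c=camera("wrist");im=c["img"]
T=np.eye(4);T[:3,:3]=Ro.from_quat(o["tool_rot"]).as_matrix();T[:3,3]=o["position"]
W=np.linalg.inv(T@c["T_tool_cam"]);w=dict(intrinsics=c["intrinsics"],R=W[:3,:3],t=W[:3,3],img=im)
C=np.array([.583,.2695]);ux=np.array([.365,-.931]);uy=np.array([.931,.365]);im=im.copy()
for a in(-102,-97,-35,-31,31,35):
  for b in(-36,36):
    p=proj(w,np.r_[C+a/1000*ux+b/1000*uy,.025]);cv2.circle(im,tuple(int(v) for v in p.round()),2,(0,255,0),-1)
s=camera("scene")["img"][70:220,330:470]
im=np.hstack([im,np.zeros((400,0,3),np.uint8)])
z=cv2.resize(s,(373,400),interpolation=cv2.INTER_CUBIC)
cv2.imwrite("pics/w4.png",np.hstack([im[:,120:540],z])[:,:,::-1])
E
python3 plan.py .582 .2715 .0735 21.4 5
```

```text
time: 12.75
position: [0.6181, 0.2106, 0.2144]
tool_rot: [0.486, 0.874, 0.0, 0.0]
ft_force: [0.6, 0.6, -1.6]
grip_width: 0.0453
grip_force: 20.0
time: 13.38
position: [0.5822, 0.2714, 0.2141]
tool_rot: [0.565, 0.825, 0.0, 0.001]
ft_force: [0.3, -1.3, -2.3]
grip_width: 0.0454
grip_force: 20.0
t 13.47 pos [0.5824 0.271  0.2139] phi 21.18 tilt [ 0.04 -0.01] q6 -0.11 grip 0.0459 19.98873410979286 F [-0.2 -0.2 -1.7]
[0.0001, -0.0, 0.0281] az -0.04
[0.0001, -0.0, 0.0281] az -0.04
[0.0001, -0.0, 0.0281] az -0.04
[0.0001, -0.0, 0.0281] az -0.04
[0.0001, -0.0, 0.0281] az -0.04
```

View pics/w4.png

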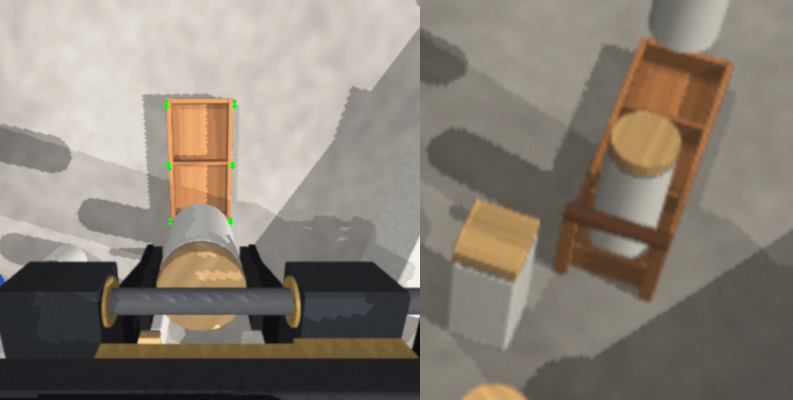

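The caddy hasn't moved, the tall canister stands in its compartment and the medium is aligned over the middle one. I'll lower it.

```bash

python3 -m pendant '[[[0.001,0,0.028,0,0,0,0.4],[0,0,0.032,0,0,0,0.4],[0,0,0.032,0,0,0,0.4],[0,0,0.028,0,0,0,0.4],[0,0,0.016,0,0,0,0.4]]]'
python3 -m pendant '[[[0,0,0.002,0,0,0,0.4],[0,0,0.002,0,0,0,0.4],[0,0,0.002,0,0,0,0.4],[0,0,0.0015,0,0,0,0.4],[0,0,0,0,0,0,0.4]]]'
python3 plan.py .582 .2715 .0685 21.4 1
```

```text
time: 14.1
position: [0.5813, 0.2718, 0.0759]
tool_rot: [0.565, 0.825, -0.001, -0.001]
ft_force: [-0.4, 0.3, -2.3]
grip_width: 0.0453
grip_force: 20.0
time: 14.72
position: [0.5815, 0.2729, 0.0704]
tool_rot: [0.565, 0.825, 0.0, 0.0]
ft_force: [0.7, -0.3, -2.3]
grip_width: 0.0455
grip_force: 20.0
t 14.72 pos [0.5815 0.2729 0.0704] phi 21.22 tilt [0.02 0.01] q6 -0.11 grip 0.0455 19.987877318635583 F [ 0.7 -0.3 -2.3]
[-0.0015, -0.0, 0.0019] az -0.18
```

```bash

python3 -m pendant '[[[0,0,0.001,0,0,0,0.4],[0,0,0.001,0,0,0,0.4],[0,0,0,0,0,0,0.4],[0,0,0,0,0,0,0.55],[0,0,0,0,0,0,0.65]]]'
python3 -m pendant '[[[0,0,0,0,0,0,0.65],[0,0,-0.010,0,0,0,0.65],[0,0,-0.030,0,0,0,0.65],[0,0,-0.040,0,0,0,0.65],[0,0,-0.040,0,0,0,0.65]]]'
python3 plan.py .456 .114 .16 90 7
```

```text
time: 15.35
position: [0.5818, 0.2729, 0.068]
tool_rot: [0.565, 0.825, 0.0, 0.0]
ft_force: [-0.7, 0.3, 0.8]
grip_width: 0.0519
grip_force: 0.0
time: 15.98
position: [0.5815, 0.2728, 0.1897]
tool_rot: [0.565, 0.825, 0.0, 0.0]
ft_force: [0.1, -0.5, -0.3]
grip_width: 0.0568
grip_force: 0.0
t 15.97 pos [0.5815 0.2728 0.1897] phi 21.21 tilt [0.02 0.01] q6 -0.11 grip 0.0568 0.0 F [ 0.1 -0.5 -0.3]
[-0.0147, -0.0249, 0.0042] az -9.83
[-0.0102, -0.0271, 0.0042] az -9.83
[-0.0054, -0.0284, 0.0042] az -9.83
[-0.0005, -0.0289, 0.0042] az -9.83
[0.0044, -0.0286, 0.0042] az -9.83
[0.0092, -0.0274, 0.0042] az -9.83
[0.0138, -0.0254, 0.0042] az -9.83
```

```bash

python3 -m pendant '[[[-0.015,-0.025,0,0,0,-9.8,0.85],[-0.010,-0.027,0,0,0,-9.8,0.85],[-0.005,-0.028,0.004,0,0,-9.8,0.85],[0,-0.029,0.006,0,0,-9.8,0.85],[0.004,-0.029,0.010,0,0,-9.8,0.85]]]'
python3 -m pendant '[[[0.009,-0.027,0.010,0,0,-9.8,0.85],[0.014,-0.025,0.010,0,0,-9.8,0.85],[0,0,0.020,0,0,0,0.85],[0,0,0.020,0,0,0,0.85],[0,0,0,0,0,0,0.85]]]'
python3 - <<'E'
from h import *
from rig import *
from scipy.spatial.transform import Rotation as Ro
o=get_obs();c=camera("wrist");im=c["img"]
T=np.eye(4);T[:3,:3]=Ro.from_quat(o["tool_rot"]).as_matrix();T[:3,3]=o["position"]
W=np.linalg.inv(T@c["T_tool_cam"]);w=dict(intrinsics=c["intrinsics"],R=W[:3,:3],t=W[:3,3],img=im)
print(proj(w,np.array([.4555,.1145,.06])))
hsv=cv2.cvtColor(im,cv2.COLOR_RGB2HSV);m=cv2.inRange(hsv,(10,50,110),(28,190,255))
n,l,s,ce=cv2.connectedComponentsWithStats(m)
for i in range(1,n):
    if s[i][4]>800:print(s[i],ce[i].round(1),onz(w,*ce[i],.06).round(4))
E
python3 plan.py .456 .114 .037 90 5
```

```text
time: 16.6
position: [0.4915, 0.159, 0.1689]
tool_rot: [0.169, 0.986, 0.0, 0.001]
ft_force: [-0.6, 0.1, 0.1]
grip_width: 0.0737
grip_force: 0.0
time: 17.23
position: [0.4552, 0.1149, 0.1076]
tool_rot: [0.002, 1.0, 0.0, -0.001]
ft_force: [-0.1, 0.3, 0.1]
grip_width: 0.0743
grip_force: 0.0
[318.31515436 238.92470106]
[ 108   32  106  106 8549] [159.  84.] [0.3528 0.0178]
[   0   39   49   98 3662] [20.2 91.6] [ 0.3568 -0.0682]
[ 288  203   65   63 3193] [319.9 234.5] [0.4521 0.1157]
[ 270  323  311   35 4294] [426.1 348.8] [0.5517 0.2009]
t 17.27 pos [0.4558 0.115  0.1083] phi 89.81 tilt [-0.02  0.  ] q6 -1.56 grip 0.074 0.0 F [-1.1 -0.4  0.6]
[-0.0, -0.0002, 0.0143] az -0.04
[-0.0, -0.0002, 0.0143] az -0.04
[-0.0, -0.0002, 0.0143] az -0.04
[-0.0, -0.0002, 0.0143] az -0.04
[-0.0, -0.0002, 0.0143] az -0.04
```

```bash

python3 -m pendant '[[[0.001,0,0.018,0,0,0,0.85],[0,0,0.018,0,0,0,0.85],[0,0,0.018,0,0,0,0.85],[0,0,0.017,0,0,0,0.85],[0,0,0,0,0,0,0.85]]]'
python3 -m pendant '[[[0,0,0,0,0,0,0.5],[0,0,0,0,0,0,0.4],[0,0,0,0,0,0,0.4],[0,0,0,0,0,0,0.4],[0,0,0,0,0,0,0.4]]]' 20
python3 -m pendant '[[[0,0,-0.020,0,0,0,0.4],[0,0,-0.030,0,0,0,0.4],[0,0,-0.035,0,0,0,0.4],[0,0,-0.035,0,0,0,0.4],[0,0,-0.030,0,0,0,0.4]]]'
python3 plan.py .558 .333 .187 21.4 8
```

```text
time: 17.9
position: [0.455, 0.1151, 0.0371]
tool_rot: [0.002, 1.0, 0.0, -0.0]
ft_force: [1.3, 0.3, 0.4]
grip_width: 0.0741
grip_force: 0.0
time: 18.52
position: [0.455, 0.115, 0.0375]
tool_rot: [0.002, 1.0, -0.0, 0.0]
ft_force: [-0.3, 0.5, 5.9]
grip_width: 0.0457
grip_force: 20.0
time: 19.15
position: [0.4543, 0.115, 0.188]
tool_rot: [0.002, 1.0, 0.0, -0.0]
ft_force: [0.3, -0.2, -2.0]
grip_width: 0.045
grip_force: 20.0
t 19.15 pos [0.4543 0.115  0.188 ] phi 89.81 tilt [-0.02  0.  ] q6 -1.56 grip 0.045 19.999762668740004 F [ 0.3 -0.2 -2. ]
[-0.0129, 0.0273, 0.0001] az 8.55
[-0.0087, 0.0289, 0.0001] az 8.55
[-0.0043, 0.0299, 0.0001] az 8.55
[0.0002, 0.0302, 0.0001] az 8.55
[0.0047, 0.0298, 0.0001] az 8.55
[0.0091, 0.0288, 0.0001] az 8.55
[0.0133, 0.0271, 0.0001] az 8.55
[0.0171, 0.0248, 0.0001] az 8.55
```

```bash

python3 -m pendant '[[[-0.013,0.027,0,0,0,8.5,0.4],[-0.009,0.029,0,0,0,8.5,0.4],[-0.004,0.030,0,0,0,8.5,0.4],[0,0.030,0,0,0,8.5,0.4],[0.005,0.030,0,0,0,8.5,0.4]]]'
python3 -m pendant '[[[0.009,0.029,0,0,0,8.6,0.4],[0.013,0.027,0,0,0,8.6,0.4],[0.017,0.025,0,0,0,8.6,0.4],[0,0,0,0,0,0,0.4],[0,0,0,0,0,0,0.4]]]'
python3 - <<'E'
from rig import *
import cv2,numpy as np
a=camera("side")["img"][140:390,100:360];b=camera("scene")["img"][60:230,330:480]
cv2.imwrite("pics/w5.png",np.hstack([cv2.resize(a,(416,400)),cv2.resize(b,(353,400))])[:,:,::-1])
E
python3 plan.py .558 .333 .0475 21.4 5
```

```text
time: 19.77
position: [0.5192, 0.2521, 0.1863]
tool_rot: [0.366, 0.931, -0.001, -0.001]
ft_force: [0.3, 0.6, -1.1]
grip_width: 0.0451
grip_force: 20.0
time: 20.4
position: [0.5574, 0.3324, 0.1861]
tool_rot: [0.562, 0.827, -0.001, -0.001]
ft_force: [0.2, 0.2, -1.1]
grip_width: 0.0454
grip_force: 20.0
t 20.5 pos [0.5577 0.3321 0.1865] phi 21.52 tilt [-0.11 -0.06] q6 -0.01 grip 0.0454 19.999743254156783 F [ 0.4 -1.3 -0.8]
[0.0001, 0.0001, 0.0278] az 0.02
[0.0001, 0.0001, 0.0278] az 0.02
[0.0001, 0.0001, 0.0278] az 0.02
[0.0001, 0.0001, 0.0278] az 0.02
[0.0001, 0.0001, 0.0278] az 0.02
```

View pics/w5.png

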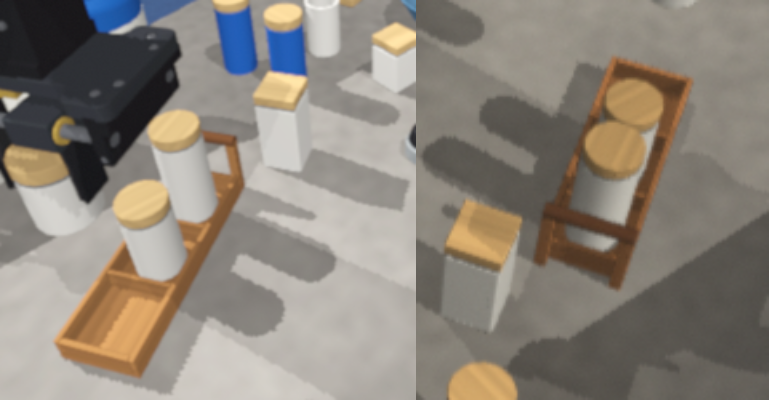

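The tall and medium canisters stand in their compartments, and the end compartment is free. I'll lower the short one.

```bash

python3 -m pendant '[[[0.001,0,0.028,0,0,0,0.4],[0,0,0.032,0,0,0,0.4],[0,0,0.032,0,0,0,0.4],[0,0,0.028,0,0,0,0.4],[0,0,0.016,0,0,0,0.4]]]'
python3 -m pendant '[[[0,0,0.002,0,0,0,0.4],[0,0,0.002,0,0,0,0.4],[0,0,0.001,0,0,0,0.4],[0,0,0.001,0,0,0,0.4],[0,0,0,0,0,0,0.4]]]'
python3 plan.py .558 .333 .0425 21.4 1
```

```text
time: 21.12
position: [0.5573, 0.3329, 0.0496]
tool_rot: [0.563, 0.826, -0.001, -0.001]
ft_force: [0.3, -0.9, -1.2]
grip_width: 0.0457
grip_force: 20.0
time: 21.75
position: [0.5583, 0.3341, 0.0454]
tool_rot: [0.563, 0.827, 0.0, 0.0]
ft_force: [0.5, -0.8, -1.0]
grip_width: 0.0453
grip_force: 20.0
t 21.75 pos [0.5583 0.3341 0.0454] phi 21.52 tilt [0.03 0.01] q6 -0.01 grip 0.0453 19.99978001927957 F [ 0.5 -0.8 -1. ]
[-0.0009, -0.0007, 0.0029] az 0.12
```

```bash

python3 -m pendant '[[[0,0,0.001,0,0,0,0.4],[0,0,0.001,0,0,0,0.4],[0,0,0.001,0,0,0,0.4],[0,0,0,0,0,0,0.55],[0,0,0,0,0,0,0.65]]]'
python3 -m pendant '[[[0,0,0,0,0,0,0.65],[0,0,-0.010,0,0,0,0.65],[0,0,-0.030,0,0,0,0.65],[0,0,-0.040,0,0,0,0.65],[0,0,-0.040,0,0,0,0.65]]]'
python3 -m pendant '[[[0.02,0,-0.03,0,0,0,0.65],[0.03,0,-0.03,0,0,0,0.65],[0.03,0,-0.03,0,0,0,0.65],[0,0,0,0,0,0,0.65],[0,0,0,0,0,0,0.65]]]'
python3 - <<'E'
from h import *
from rig import *
o=get_obs();S=camera("scene");D=camera("side")
cv2.imwrite("pics/e.png",np.hstack([cv2.resize(D["img"][140:390,100:360],(416,400)),cv2.resize(S["img"][60:310,240:480],(384,400))])[:,:,::-1])
def bl(c):
    m=cv2.inRange(cv2.cvtColor(c["img"],cv2.COLOR_RGB2HSV),(14,60,150),(25,165,255));n,l,s,ce=cv2.connectedComponentsWithStats(m);return [(ce[i],s[i]) for i in range(1,n) if 150<s[i][4]<1500]
C=np.array([.583,.2695]);ux=np.array([.365,-.931]);uy=np.array([.931,.365])
for nm,h,x in(("tall",.115,.066),("med",.09,0),("short",.065,-.066)):
    P=np.r_[C+x*ux,h-.004]
    for c,n in((S,"scene"),(D,"side")):
        p=proj(c,P);q,s=min(bl(c),key=lambda t:np.hypot(*(t[0]-p)));w=onz(c,*q,h-.004)-C
        print(nm,n,p.round(1),q.round(1),s,"caddy frame",(w@ux).round(4),(w@uy).round(4))
E
```

```text
time: 22.38
position: [0.5584, 0.3341, 0.0421]
tool_rot: [0.563, 0.827, 0.0, 0.0]
ft_force: [0.7, 0.2, -0.6]
grip_width: 0.0519
grip_force: 0.0
time: 23.0
position: [0.5582, 0.334, 0.1637]
tool_rot: [0.563, 0.827, 0.0, 0.0]
ft_force: [0.7, 0.3, -0.1]
grip_width: 0.0566
grip_force: 0.0
time: 23.62
position: [0.5284, 0.4077, 0.2517]
tool_rot: [0.563, 0.827, -0.001, 0.0]
ft_force: [-0.2, -0.4, 0.8]
grip_width: 0.0569
grip_force: 0.0
tall scene [413.7 122.6] [422.3 105.6] [ 402   78   42   58 1214] caddy frame 0.0237 0.0033
tall side [208.  220.9] [208.  220.8] [192 208  33  27 659] caddy frame 0.066 0.0002
med scene [421.7 104.9] [422.3 105.6] [ 402   78   42   58 1214] caddy frame 0.0013 0.0015
med side [188.  265.8] [187.4 266.8] [170 252  36  31 831] caddy frame -0.0018 -0.0001
short scene [428.9  88.9] [422.3 105.6] [ 402   78   42   58 1214] caddy frame -0.0211 -0.0003
short side [164.9 317.8] [187.4 266.8] [170 252  36  31 831] caddy frame 0.0169 0.0178
```

View pics/e.png

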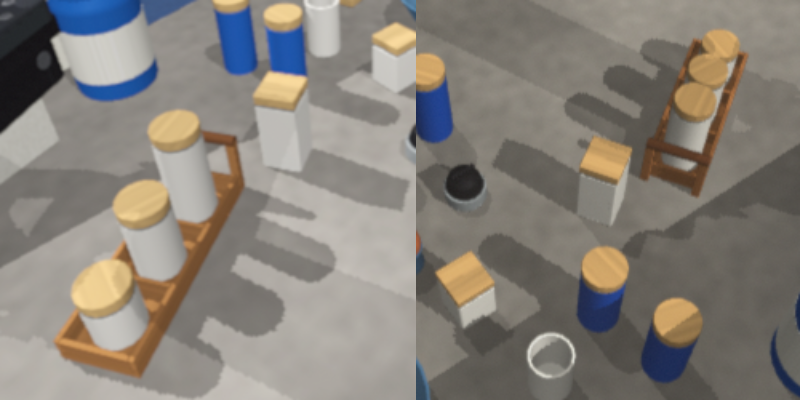

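All three canisters stand upright in order. Tall and medium are within about 2 mm of their compartment centres. The short lid is at about (165,320) in the side image, against (165,318) predicted. The squares, cup and blue look-alikes are undisturbed.

```bash
python3 -c "
from rig import hand_in;print(hand_in())"
```

```text
the job is handed in; nothing more can be done
None
```

The job is handed in: the tall, medium and short canisters stand upright in the caddy in order from the handle, the squares and cup were left alone, and the moves took about 24 s; no verdict was returned.

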